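# Switch on the lamp and hold the reference plate in the reader's slot

### The job

First flip the toggle on the grey lamp supply over to its green side, so that the reader's lamp is on. Then take the reference plate by its orange handle out of the blue rest, lower its blade through the narrow slot of the reader until the yellow band is level with the mouth of the slot, and finish while still holding it there in the gripper, upright, with the handle clear above the reader and without pressing against it. Leave the bottle, the beaker and the screwdriver alone.

Things in the scene. Friction and masses are not known exactly. Their poses are not given: they have to be found in the camera images.
- lamp_switch (a joint): Toggle lever of the lamp supply, in rad. 0 = off, leaning to the lamp supply's -x side (red stripe); 1.2 = on, leaning to its +x side (green stripe); upright at 0.6. A weighted over-centre lever: once past upright it falls to the other stop by itself and stays there. Pushing it over takes under 1 N at the ball.
- switch_ball (a point): Centre of the black ball (28 mm diameter) at the end of the toggle lever, 60 mm from the pivot; it moves with the lever.
- switch_pivot (a point): The toggle's pivot, 66 mm above the bench on the lamp supply (grey box 140 x 110 x 50 mm, fixed to the bench, with a black block 50 x 40 x 14 mm on top). Its axes are the lamp supply's: z up; the 10 mm lever rod swings in its x-z plane, +x towards the green stripe (on), -x towards the red stripe (off).
- plate_center (a point): Centre of the loose reference plate and middle of its 10 mm high yellow band. z up along the plate, x across its thickness, y its width; same when turned half round. Aluminium blade 8 (x) x 40 (y) mm, from 48 mm below this point to 12 mm above it; then the orange handle, 16 (x) x 52 (y) mm, from 12 to 48 mm above: grasp it across its 16 mm.
- plate: The same reference plate (about 0.12 kg), origin at the middle of the blade's lower end, 48 mm below the plate's centre; same axes. At the start it hangs upright in the slot of the blue rest by the underside of its handle.
- rest: Blue block 90 x 90 x 75 mm fixed to the bench, origin at the middle of its underside, z up; in its top a roomy slot 13 mm (x) x 45 mm (y) right through, in which the plate hangs, about centred and with its axes along those of the block.
- slot_mouth (a point): Centre of the mouth of the reader's slot, on the top face of the aluminium collar, 100 mm above the bench; z up, x across the narrow side of the slot, y along it. The slot is 10 mm (x) x 42 mm (y), 12 mm deep with a 2 mm bevel round the mouth, and opens below into a free shaft 24 x 56 mm down to the bench.
- reader: Reader fixed to the bench: white and grey housing 180 (x) x 220 (y) x 88 mm high, origin at the middle of its underside, with a aluminium collar 56 (x) x 88 (y) x 12 mm on the middle of its top that holds the slot.
- reagent: Bystander: brown glass bottle with a blue cap, 60 mm diameter, 140 mm high, origin under its centre.
- beaker: Bystander: glass cup, 64 mm rim diameter, 80 mm high, origin under its centre.
- driver: Bystander: screwdriver with a red handle, about 160 mm long, lying on the bench along its x axis.

How it is judged:
By the outcome, as a careful person would: the job done as asked, in the order asked, and still so for the second after the job is handed in, while the arm keeps its last pose, push and grip.
It also fails if it takes over 64 s, if anything falls off the work surface, if the arm or the gripper's body presses on something with over 40 N, if the wrist force passes 120 N, or if a joint passes its speed limit or range.

### The arm

A 6-joint arm with a two-finger parallel gripper is mounted at the origin on the work surface. World frame = base frame: x ahead of the robot, y to its left, z up, the work surface at z = 0. Lengths are in mm, angles in rad, forces in N, time in s.
With the tool pointing down it reaches from about 350 to 775 mm from the base axis. Payload 7.3 kg.
Tool frame: the origin (TCP) lies on the front face of the gripper's body, between the roots of the fingers; the fingertips stand 66 mm ahead of it and the grasp point (between the pads) lies 47 mm ahead of it (bot.tip_extent is the distance from the TCP to the fingertips, in mm); z points along the fingers, y is the line along which they close (so a half turn about z gives the same grasp; the last joint's range is limited). The gripper opens to 92 mm and grips with 3 to 60 N. Pads are 19 mm wide; open, the fingers measure 130 mm over their backs; the gripper's body (75 mm by 190 mm) begins 47 mm behind the grasp point.
Start: joints at [1.164, 0.342, 1.524, -0, 1.275, -0.146], TCP at [135.355, 507.265, 292.241] pointing down, gripper open.
Joint ranges: [-2.53, 2.53], [-0.77, 2.02], [0.04, 2.7], [-1, 4.14], [0.28, 2.66], [-3.11, 3.11]. Speed limits (rad/s): [2.57, 2.57, 3.14, 3.14, 3.14, 3.14].

### API

Orientations are given as [roll, pitch, yaw] about the fixed x, y, z axes, in that order (R = Rz(yaw) Ry(pitch) Rx(roll)).
In Python, from plant import readout, viewer, order, bot gives the robot as it stands.
- The arm moves only by the shell command python3 -m creep 'ROWS'. ROWS is text: rows parted by semicolons, each of 7 numbers parted by spaces: the shift along the world's x, y, z in m, then the turn, a rotation vector about the world's x, y, z in rad, then the opening in per cent of the stroke, from 0 (shut) to 100 (fully open). A call has 1 to 8 rows; each row shifts and turns the commanded pose from where the row before left it; what a row does not reach is not made up. A row lasts 1/12 s, in which the tool goes at most 41.7 mm and 7.16 degrees, less where a joint would pass 70% of its speed; a pose out of reach is approached as far as the arm can. A call is refused whole if a number of a shift passes 0.0417 or a number of a turn 0.125, either way. A call with a gripper value outside its range is refused whole. The fingers move at their own pace and stop on an object; the grip force is fixed at half the most. Time passes only in rows, so rows that do not move let the fingers close. It gives the time, the measured TCP pose, the force, the opening and the grip force at its end, in the units of the state.
- readout.get_obs(): the state, without advancing time (a new reading comes with each control period).
- viewer.capture(name): name is "scene" or "top" or "wrist"; returns the picture (384x512x3 uint8, red, green, blue); there is no depth.
- viewer.camera_info(name): a dict with "fx", "fy", "cx", "cy" (pixels), "origin" and "rotation" of the camera in the world. Camera axes: x right, y up, looking along -z (the intrinsics and any distortion apply to the point x, -y, -z); pixel columns grow to the right and rows downward; lengths in mm; the calibration is good to about 2 mm. A picture is of the moment at which its call begins: read the wrist's pose just before it. camera_info takes no time and is no camera call; for the wrist camera it gives the pose at the moment of the call.
- order.close_job(): hands the job in; it is judged then, once.
The state is a dict: "time": time; "joint_positions": joint angles; "dq": joint speeds; "tau": joint torques, N m; "tool_pos": TCP position; "tcp_rot": TCP orientation; "contact_force": force on the tool from outside, world axes, zero at the start; "moment": the same for the moment, N m; "grip_width": finger opening in mm; "finger_force": force on a finger pad.
Only numpy, scipy, OpenCV 4.12 (cv2) and the standard library are available. Lean on these libraries where they do the work, as an engineer would, in place of code of your own. Each camera call takes 0.05 s, during which the arm holds its last target. There are 200 camera calls.

## Working session

There is one attempt and no reset: what is moved stays moved. The work goes in short steps, Python scripts to look and compute and a shell command to move; the robot and the scene stay as the last step left them, time stands still between calls to the robot, and variables do not carry over. Pictures are saved under pics/ and viewed, at most 10 in all, crops included, and the job is handed in when it is done.

```bash
ls; mkdir -p pics
python3 - <<'E'
from plant import readout, viewer, order, bot
import cv2,numpy as np
print(readout.get_obs())
for n in("scene","top","wrist"):
    print(n,viewer.camera_info(n))
ims=[viewer.capture(n) for n in("scene","top","wrist")]
for n,i in zip("stw",ims): cv2.imwrite(f"pics/{n}0.png",i[:,:,::-1])
E
```

```text
pics
{'time': 0.0, 'joint_positions': array([ 1.16395922e+00,  3.42728842e-01,  1.52501513e+00, -7.18443733e-06,
        1.27540502e+00, -1.45979416e-01]), 'dq': array([-0.00032284, -0.00220079, -0.00041251,  0.00233409, -0.00158552,
       -0.0016296 ]), 'tau': array([ 5.28597193e-04, -4.31254184e+01, -2.44214594e+01,  7.18453154e-02,
        5.60741080e-02, -1.41534629e-04]), 'tool_pos': array([135.24892948, 506.96090382, 291.54237171]), 'tcp_rot': array([-3.14005187e+00, -2.19590082e-04,  2.88073689e+00]), 'contact_force': array([-0.85128577,  0.41705579, -0.08851918]), 'moment': array([-0.01640606,  0.03774127,  0.0290191 ]), 'finger_force': 0.0, 'grip_width': 91.3620615448968}
scene {'fx': 405.53386181407865, 'fy': 405.53386181407865, 'cx': 256.70648271194875, 'cy': 191.51203516649076, 'origin': array([1173.07370916, -304.32873268,  994.56472408]), 'rotation': array([0.65172254, 0.0121718 , 1.08449785])}
top {'fx': 388.34266970978837, 'fy': 388.34266970978837, 'cx': 258.4039903438392, 'cy': 184.56167134824506, 'origin': array([ 398.21171738,   -3.30381729, 1173.34887114]), 'rotation': array([ 0.14316253, -0.00362838, -1.570915  ])}
wrist {'fx': 279.07538549319673, 'fy': 279.07538549319673, 'cx': 256.6722125953723, 'cy': 191.18866294746007, 'origin': array([ 62.73525316, 526.6639894 , 383.27917238]), 'rotation': array([-0.28237411,  0.0021041 ,  1.31047376])}
```

View pics/t0.png

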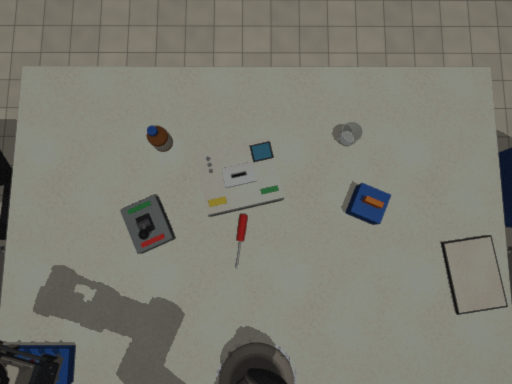

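View pics/s0.png

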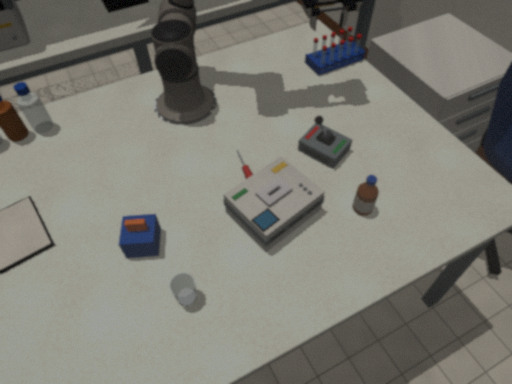

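The top view shows the lamp supply at about (148,223), with the ball at (145,234) leaning to the red side. The reader slot is at (238,175), the rest at (370,203) and the orange handle at (373,202). The scene view shows the same layout, with the handle at (135,225), the slot at (275,195) and the ball at (319,120).

```bash
cat > h.py <<'E'
from plant import readout, viewer, order, bot
import cv2, numpy as np
from scipy.spatial.transform import Rotation as Ro
def ray(c,px):
    px=np.atleast_2d(np.asarray(px,float))
    d=np.c_[(px[:,0]-c["cx"])/c["fx"],-(px[:,1]-c["cy"])/c["fy"],-np.ones(len(px))]
    return np.array(c["origin"]),Ro.from_euler("xyz",c["rotation"]).apply(d)
def plane(c,px,z):
    o,d=ray(c,px); return o+d*((z-o[2])/d[:,2])[:,None]
def tri(c1,p1,c2,p2):
    o1,d1=ray(c1,p1);o2,d2=ray(c2,p2);d1=d1[0];d2=d2[0]
    s,t=np.linalg.lstsq(np.c_[d1,-d2],o2-o1,rcond=None)[0]
    a,b=o1+s*d1,o2+t*d2
    return (a+b)/2,np.linalg.norm(a-b)
def blobs(im,lo,hi,amin=20):
    m=cv2.inRange(cv2.cvtColor(im,cv2.COLOR_RGB2HSV),lo,hi)
    cs,_=cv2.findContours(m,cv2.RETR_EXTERNAL,cv2.CHAIN_APPROX_NONE)
    return sorted([c for c in cs if cv2.contourArea(c)>=amin],key=cv2.contourArea,reverse=True)
def rect(c,info,z):
    "min-area rectangle of a contour cast on plane z: centre, size, yaw of long side"
    p=plane(info,c[:,0],z)[:,:2].astype(np.float32)
    b=cv2.boxPoints(cv2.minAreaRect(p)); e=[b[1]-b[0],b[2]-b[1]]
    l=max(e,key=np.linalg.norm); return b.mean(0).round(1),np.sort([np.linalg.norm(x) for x in e]).round(1),round(float(np.arctan2(l[1],l[0]))%np.pi,3)
def wrist(name):
    i=viewer.camera_info("wrist");im=viewer.capture("wrist");cv2.imwrite(f"pics/{name}.png",im[:,:,::-1]);np.save(f"pics/{name}.npy",i,allow_pickle=True);return i,im
E
python3 - <<'E'
from h import *
t,s=viewer.camera_info("top"),viewer.camera_info("scene")
T=cv2.imread("pics/t0.png")[:,:,::-1]; S=cv2.imread("pics/s0.png")[:,:,::-1]
for n,lo,hi,z in (("orange",(5,170,120),(14,255,255),122),("green",(55,100,40),(80,255,255),50),("red",(172,150,100),(180,255,255),50),("red2",(0,200,100),(4,255,255),50),("blue",(105,150,60),(120,255,255),75)):
    for c in blobs(T,lo,hi): print(n,c[:,0].mean(0).round(),rect(c,t,z))
for n,a,b,in (("ball",(145,234),(319,120)),("slot",(238.5,175),(275,195)),("handle",(373,201.5),(135,225))):
    print(n,tri(t,a,s,b))
E
```

```text
orange [374. 201.] (array([ 503.7, -321.8], dtype=float32), array([12. , 46.8], dtype=float32), 1.159)
green [139. 207.] (array([494.3, 338.8], dtype=float32), array([12.7, 67.7], dtype=float32), 1.992)
green [269. 189.] (array([545.6, -38.3], dtype=float32), array([12.8, 47.5], dtype=float32), 1.818)
red2 [241. 226.] (array([436.1,  41.1], dtype=float32), array([16.3, 69.1], dtype=float32), 3.006)
blue [370. 203.] (array([ 503.7, -323.7], dtype=float32), array([88.6, 89.1], dtype=float32), 2.738)
blue [ 52. 359.] (array([ 68. , 568.9], dtype=float32), array([ 88.6, 134.5], dtype=float32), 1.569)
blue [152. 130.] (array([715.6, 302.6], dtype=float32), array([23.3, 27.2], dtype=float32), 0.04)
ball (array([416.85355367, 301.91518156, 114.33765101]), np.float64(5.395157377247401))
slot (array([584.37843429,  51.00982163,  77.58568093]), np.float64(2.9881768050060233))
handle (array([ 506.09684017, -327.39509369,   94.08949084]), np.float64(0.10897946607000075))
```

View pics/w0.png

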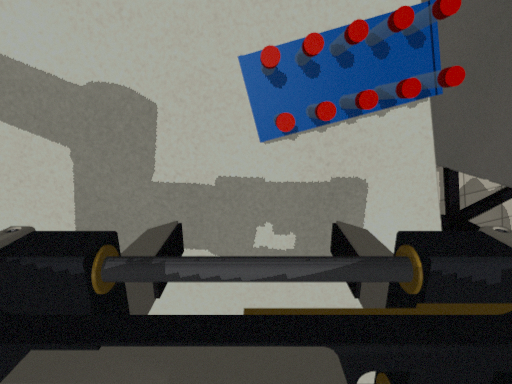

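The wrist view shows only the rack at (345,70) and the closing axis across the fingers. The switch estimate from the two fixed views is good enough to push, so I'll go behind the ball with the fingers shut.

```bash
python3 -m creep '0.03 -0.027 0 0 0 0.085 0;0.03 -0.027 0 0 0 0.085 0;0.03 -0.027 0 0 0 0.085 0;0.03 -0.027 0 0 0 0.085 0;0.03 -0.027 0 0 0 0.085 0;0.03 -0.027 0 0 0 0.085 0;0.03 -0.027 0 0 0 0.085 0;0.03 -0.027 0 0 0 0.085 0'
python3 - <<'E'
from h import *
T,c=viewer.capture("top"),viewer.camera_info("top"); cv2.imwrite("pics/t1.png",T[:,:,::-1])
s=viewer.camera_info("scene")
S=viewer.capture("scene")
cv2.imwrite("pics/s1.png",cv2.resize(S[80:240,250:450,::-1],None,fx=4,fy=3.75))
print(readout.get_obs()["tool_pos"],readout.get_obs()["tcp_rot"])
E
```

```text
time: 0.82
tool_pos: [376.4, 289.6, 292.2]
tcp_rot: [3.141, -0.0, -2.718]
contact_force: [0.3, 1.5, 0.3]
grip_width: 43.2
finger_force: 0.0
[379.00630428 287.76912213 291.98800681] [-3.13999780e+00  6.13875088e-04 -2.72530312e+00]
```

```bash
python3 -m creep '-0.008 -0.005 -0.01 0 0 0 0;0 0 -0.02 0 0 0 0;0 0 -0.03 0 0 0 0;0 0 -0.03 0 0 0 0;0 0 -0.03 0 0 0 0;0 0 0 0 0 0 0;0 0 0 0 0 0 0'
python3 - <<'E'
from h import *
S=viewer.capture("scene")
cv2.imwrite("pics/s1.png",cv2.resize(S[80:240,250:450,::-1],None,fx=4,fy=3.75))
E
```

```text
time: 1.5
tool_pos: [366.4, 286.4, 171.6]
tcp_rot: [-3.142, -0.004, -2.723]
contact_force: [-0.1, 0.5, -0.0]
grip_width: 0.3
finger_force: 0.0
```

View pics/s1.png

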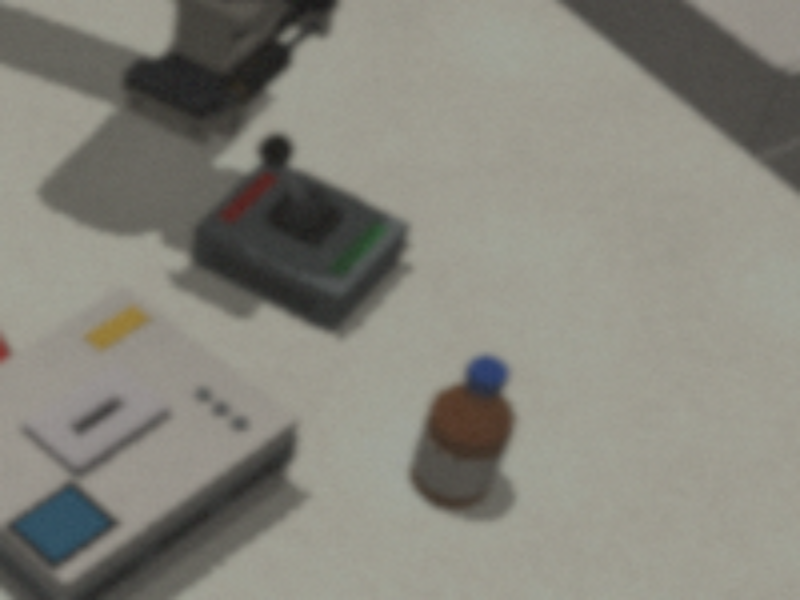

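The ball at crop (275,150) still leans to the red side, and the shut fingers are behind it on the push line. Pushing now.

```bash
python3 -m creep '0.012 0.001 0 0 0 0 0;0.012 0.005 0 0 0 0 0;0.012 0.005 0 0 0 0 0;0.01 0.004 0 0 0 0 0;0.01 0.004 0 0 0 0 0;0.01 0.004 0 0 0 0 0;0.008 0.004 0 0 0 0 0;0.008 0.003 0 0 0 0 0'
python3 -m creep '0 0 0 0 0 0 0;-0.02 -0.01 0 0 0 0 0;-0.025 -0.012 0 0 0 0 0;0 0 0.03 0 0 0 0;0 0 0.04 0 0 0 0;0 0 0.04 0 0 0 0;0 0 0 0 0 0 50'
python3 - <<'E'
from h import *
S=viewer.capture("scene")
cv2.imwrite("pics/s2.png",cv2.resize(S[80:240,250:450,::-1],None,fx=2,fy=2))
E
```

```text
time: 2.22
tool_pos: [450.6, 317.3, 174.8]
tcp_rot: [3.141, 0.004, -2.722]
contact_force: [1.1, 0.5, -0.9]
grip_width: 0.4
finger_force: 0.0
time: 2.8
tool_pos: [406.3, 295.6, 290.8]
tcp_rot: [3.141, 0.015, -2.722]
contact_force: [0.9, -0.1, 0.7]
grip_width: 3.8
finger_force: 0.0
```

View pics/s2.png

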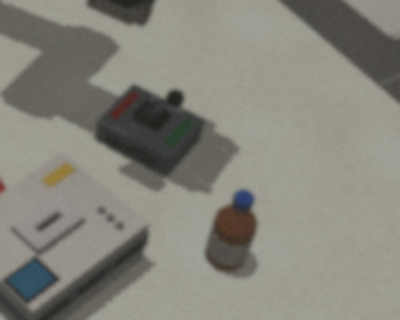

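The ball at (175,98) now lies over the green stripe, so the lamp is on. Next I'll travel to the rest with the closing axis across the handle.

```bash
python3 -m creep '0.005 -0.031 0 0 0 -0.12 100;0.005 -0.031 0 0 0 -0.12 100;0.005 -0.031 0 0 0 -0.12 100;0.005 -0.031 0 0 0 -0.12 100;0.005 -0.031 0 0 0 -0.12 100;0.005 -0.031 0 0 0 -0.12 100;0.005 -0.031 0 0 0 -0.12 100'
python3 -m creep '0.005 -0.031 0 0 0 -0.12 100;0.005 -0.031 0 0 0 -0.12 100;0.005 -0.031 0 0 0 -0.12 100;0.005 -0.031 0 0 0 -0.12 100;0.005 -0.031 0 0 0 -0.12 100;0.005 -0.031 0 0 0 -0.12 100;0.005 -0.031 0 0 0 -0.12 100'
python3 -m creep '0.005 -0.031 0 0 0 -0.12 100;0.005 -0.031 0 0 0 -0.12 100;0.005 -0.031 0 0 0 -0.12 100;0.005 -0.031 0 0 0 -0.12 100;0.005 -0.031 0 0 0 -0.12 100;0.005 -0.031 0 0 0 -0.12 100;0 0 0 0 0 0 100;0 0 0 0 0 0 100'
python3 - <<'E'
from h import *
i,im=wrist("w1")
o=readout.get_obs();print(o["tool_pos"],o["tcp_rot"],o["joint_positions"].round(2))
for n,lo,hi,z in (("orange",(5,170,120),(14,255,255),111),("blue",(105,150,40),(120,255,255),75)):
    for c in blobs(im,lo,hi,100): print(n,cv2.minAreaRect(c[:,0]),rect(c,i,z))
E
```

```text
time: 3.43
tool_pos: [438.6, 75.9, 281.8]
tcp_rot: [-3.141, -0.001, 2.715]
contact_force: [1.4, 0.1, 0.6]
grip_width: 53.2
finger_force: 0.0
time: 4.02
tool_pos: [473.7, -141.0, 281.7]
tcp_rot: [-3.141, -0.001, 1.875]
contact_force: [0.5, -0.5, 0.7]
grip_width: 91.5
finger_force: 0.0
time: 4.68
tool_pos: [503.7, -326.7, 280.9]
tcp_rot: [-3.14, -0.001, 1.159]
contact_force: [0.0, 0.5, -0.2]
grip_width: 91.8
finger_force: 0.0
[ 503.78858609 -325.53067694  281.18608826] [-3.13951806e+00 -9.31436887e-04  1.16106650e+00] [-0.7   0.49  1.32  0.    1.33 -0.29]
blue ((256.5, 175.5), (83.0, 83.0), 90.0) (array([ 505.2, -322. ], dtype=float32), array([88.7, 93.2], dtype=float32), 1.161)
```

View pics/w1.png

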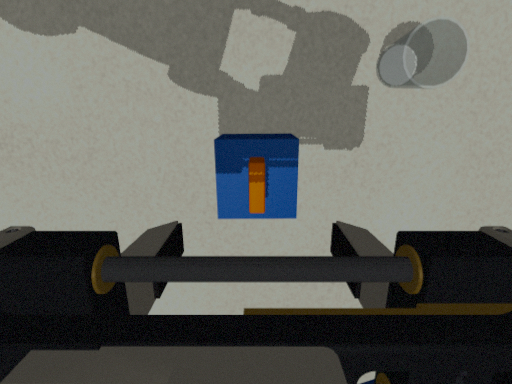

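The wrist view shows the orange handle upright in the picture at column 257, rows 157–213, on the blue block and aligned with the tool. The beaker is away at (425,55). I'll go lower for a second view to get the height.

```bash
python3 -m creep '0 0 -0.02 0 0 0 100;0.005 0.015 -0.02 0 0 0 100;0.005 0.013 0 0 0 0 100;0 0 0 0 0 0 100;0 0 0 0 0 0 100'
python3 - <<'E'
from h import *
i2,im2=wrist("w2")
i1=np.load("pics/w1.npy",allow_pickle=True).item();im1=cv2.imread("pics/w1.png")[:,:,::-1].copy()
o=readout.get_obs();print(o["tool_pos"],o["tcp_rot"])
R=[]
for i,im in((i1,im1),(i2,im2)):
    c=[c for c in blobs(im,(5,150,60),(22,255,255),100) if abs(c[:,0].mean(0)[0]-256)<50 and c[:,0].mean(0)[1]<235][0]
    x,y,w,h=cv2.boundingRect(c);print(x,y,w,h,[rect(c,i,z) for z in(111,)])
    m=c[:,0]; R.append([(np.array(m[m[:,1]<=y+1].mean(0))-(0,.5)),m[m[:,1]>=y+h-2].mean(0)+(0,.5)])
for k in(0,1): print("top/bottom edge",tri(i1,R[0][k],i2,R[1][k]))
E
```

```text
time: 5.15
tool_pos: [515.0, -296.3, 243.5]
tcp_rot: [3.14, 0.0, 1.164]
contact_force: [-0.4, -0.4, 0.6]
grip_width: 92.2
finger_force: 0.0
[ 514.99275271 -297.13460854  243.77392337] [3.13939080e+00 7.79414916e-04 1.16310338e+00]
249 157 16 56 [(array([ 505.4, -321.5], dtype=float32), array([14.9, 55.2], dtype=float32), 1.167)]
250 197 18 60 [(array([ 507.8, -317.8], dtype=float32), array([14.7, 55.6], dtype=float32), 1.158)]
top/bottom edge (array([ 514.22962458, -301.82030684,   76.62250495]), np.float64(0.3655308017214088))
top/bottom edge (array([ 491.33476695, -354.83719777,   89.13814033]), np.float64(0.5631809427028218))
```

```bash
python3 -m creep '-0.006 -0.014 0 0 0 0 100;-0.005 -0.014 0 0 0 0 100;0 0 -0.03 0 0 0 100;0 0 -0.03 0 0 0 100;0 0 -0.025 0 0 0 100;0 0 -0.012 0 0 0 100;0 0 0 0 0 0 100;0 0 0 0 0 0 0'
python3 -m creep '0 0 0 0 0 0 0;0 0 0 0 0 0 0;0 0 0 0 0 0 0;0 0 0 0 0 0 0;0 0 0 0 0 0 0;0 0 0 0 0 0 0;0 0 0 0 0 0 0'
```

```text
time: 5.87
tool_pos: [502.8, -327.4, 145.4]
tcp_rot: [-3.142, 0.0, 1.159]
contact_force: [0.4, 0.0, 0.1]
grip_width: 88.7
finger_force: 0.0
time: 6.45
tool_pos: [503.4, -325.7, 145.4]
tcp_rot: [3.141, 0.0, 1.161]
contact_force: [-0.0, 0.5, -0.7]
grip_width: 42.8
finger_force: 0.0
```

```bash
python3 -m creep '0 0 0 0 0 0 0;0 0 0 0 0 0 0;0 0 0 0 0 0 0;0 0 0 0 0 0 0;0 0 0 0 0 0 0;0 0 0 0 0 0 0;0 0 0 0 0 0 0'
python3 -m creep '0 0 0 0 0 0 0;0 0 0.002 0 0 0 0;0 0 0.01 0 0 0 0;0 0 0.02 0 0 0 0;0 0 0.03 0 0 0 0;0 0 0.03 0 0 0 0;0 0 0.03 0 0 0 0;0 0 0.02 0 0 0 0'
```

```text
time: 7.03
tool_pos: [503.4, -325.7, 145.2]
tcp_rot: [3.142, -0.0, 1.161]
contact_force: [-0.3, -0.2, 0.4]
grip_width: 16.1
finger_force: 30.0
time: 7.7
tool_pos: [503.7, -326.0, 291.4]
tcp_rot: [3.137, 0.001, 1.161]
contact_force: [0.6, -0.9, 0.7]
grip_width: 15.5
finger_force: 30.0
```

Run:
```python
from h import *
t,s=viewer.camera_info("top"),viewer.camera_info("scene")
T=viewer.capture("top");S=viewer.capture("scene")
P=[]
for i,im,(x,y) in((t,T,(238,175)),(s,S,(275,195))):
    sub=np.full_like(im,255); sub[y-12:y+12,x-16:x+16]=im[y-12:y+12,x-16:x+16]
    c=blobs(sub,(0,0,0),(180,255,95),8)[0]; r=cv2.minAreaRect(c[:,0]);P.append(r[0]);print(r,rect(c,i,100))
print(tri(t,P[0],s,P[1]))
c=[c for c in blobs(S,(5,150,60),(18,255,255),10)];print([cv2.boundingRect(x) for x in c])
```

```text
((238.0961456298828, 174.4807891845703), (3.3339743614196777, 14.512594223022461), 78.69007110595703) (array([581.5,  49.7], dtype=float32), array([ 9.5, 40.6], dtype=float32), 1.772)
((273.88458251953125, 190.57688903808594), (1.941450834274292, 10.816654205322266), 56.3099365234375) (array([584.3,  49.1], dtype=float32), array([ 6.2, 33.1], dtype=float32), 1.768)
(array([582.06523954,  49.89431432,  96.49572888]), np.float64(0.0631387094145741))
[(0, 102, 11, 14)]
```

```bash
python3 -m creep '0.01 0.033 0 0 0 0.07 0;0.01 0.034 0 0 0 0.07 0;0.01 0.034 0 0 0 0.07 0;0.01 0.034 0 0 0 0.07 0;0.01 0.034 0 0 0 0.07 0;0.01 0.034 0 0 0 0.07 0;0.01 0.034 0 0 0 0.07 0;0.01 0.034 0 0 0 0.07 0'
python3 -m creep '0.01 0.031 0 0 0 0.05 0;0.003 0 0 0 0 0 0;0 0 0 0 0 0 0;0 0 0 0 0 0 0;0 0 0 0 0 0 0'
python3 - <<'E'
from h import *
i,im=wrist("w3")
print(readout.get_obs()["tool_pos"],readout.get_obs()["tcp_rot"])
E
```

```text
time: 8.47
tool_pos: [583.1, -52.9, 286.6]
tcp_rot: [-3.14, -0.0, 1.724]
contact_force: [0.4, -1.2, -1.7]
grip_width: 15.5
finger_force: 30.0
time: 8.88
tool_pos: [595.9, -24.8, 286.8]
tcp_rot: [-3.141, -0.0, 1.769]
contact_force: [0.4, -0.2, -2.2]
grip_width: 15.9
finger_force: 30.0
[595.95728677 -24.99766437 286.99031381] [-3.14094674e+00  2.59406568e-05  1.76880268e+00]
```

View pics/w3.png

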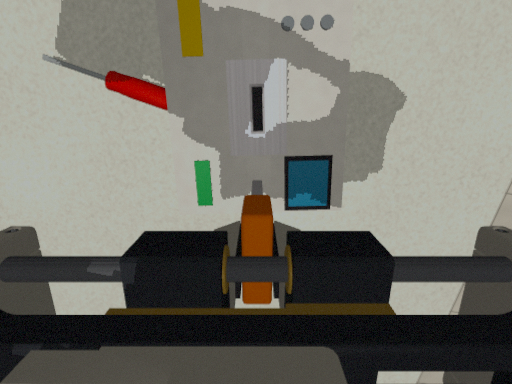

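The slot mouth is the dark bar at (257.5,108), rows 85–132, standing upright in the picture. The handle is at column 257 and the blade's lower end peeks out at (257,182), so it is almost in line. Now I'll measure both.

Run:
```python
from h import *
i=np.load("pics/w3.npy",allow_pickle=True).item();im=cv2.imread("pics/w3.png")[:,:,::-1].copy()
o=readout.get_obs();tp=o["tool_pos"];R=Ro.from_euler("xyz",o["tcp_rot"])
sub=np.full_like(im,255); sub[75:145,240:276]=im[75:145,240:276]
g=cv2.cvtColor(sub,cv2.COLOR_RGB2GRAY);print(g[108,246:272]);print(g[78:140,257])
for th in(50,70): 
    c=blobs(sub,(0,0,0),(180,255,th),50)[0];print(th,cv2.minAreaRect(c[:,0]),rect(c,i,100),R.inv().apply(np.r_[rect(c,i,100)[0],100]-tp).round(1))
G=cv2.cvtColor(im,cv2.COLOR_RGB2GRAY)
for r in (184,188,192):print(r,G[r,244:272])
print(G[170:215,257]); print(im[194:215:2,257].tolist())
for p,z in (((257,180.5),tp[2]-130.2),((257,195),tp[2]-70.2),((257,303),tp[2]-34.2)):
    print(p,R.inv().apply(plane(i,[p],z)[0]-tp).round(1))
```

```text
[127 129 129 129 109 107  59  29  28  16  25  22  19  27  25  17  98 146
 165 179 180 180 181 180 181 181]
[128 127 127 127 129 120 102 101  78  40  13  23  29  25  16  22  21  28
  17  22  23  20  19  15  16  24  16  25  17  25  22  27  29  30  20  29
  21  17  20  27  25  15  20  21  26  23  24  16  17  24  25  27  48 107
 146 159 180 182 180 169 131 130]
50 ((256.9171447753906, 108.43467712402344), (43.119388580322266, 9.32091999053955), 88.45184326171875) (array([581.1,  50.2], dtype=float32), array([ 8.8, 39.6], dtype=float32), 1.803) [ 76.7   0.3 187. ]
70 ((256.7835693359375, 108.5072250366211), (43.30928421020508, 9.861190795898438), 88.09085083007812) (array([580.9,  50. ], dtype=float32), array([ 9.5, 39.8], dtype=float32), 1.809) [7.65e+01 1.00e-01 1.87e+02]
184 [120 120 118 121 121 120 121 118  87  78  74  76  80  74  79  76  76  77
 113 121 123 121 124 124 123 121 122 121]
188 [118 120 122 124 123 123 125 112  87  79  77  80  77  78  76  74  80  77
  94 117 123 123 122 123 122 122 122 121]
192 [122 123 122 121 124 124 173 121  81  77  76  77  78  76  78  77  77  77
  91 137 146 126 122 120 122 120 122 120]
[124 126 124 125 123 126 124 124 126 117  95  75  75  77  74  78  77  78
  78  76  79  76  76  78  73  57  54  50  53  57  51  55  53  50  52  55
  59  52  53  52  50  53  48  55  58]
[[82, 70, 62], [94, 44, 4], [93, 42, 4], [91, 41, 0], [94, 43, 0], [93, 42, 0], [97, 48, 14], [94, 42, 0], [91, 38, 0], [89, 36, 0], [104, 46, 0]]
(257, 180.5) [ 20.2   0.4 130.2]
(257, 195) [26.2  0.4 70.2]
(257, 303) [-22.8   0.5  34.2]
```

Run:
```python
from h import *
i=np.load("pics/w3.npy",allow_pickle=True).item();im=cv2.imread("pics/w3.png")[:,:,::-1].copy()
g=cv2.GaussianBlur(cv2.cvtColor(im,cv2.COLOR_RGB2GRAY),(1,5),0).astype(float)
for nm,lo,hi,th in(("L",244,257,70),("R",257,272,70)):
    pts=[]
    for r in range(92,127):
        row=g[r,lo:hi]; k=np.where((row[:-1]-th)*(row[1:]-th)<0)[0]
        k=k[-1] if nm=="L" else k[0]
        pts.append((lo+k+(th-row[k])/(row[k+1]-row[k]),r))
    p=plane(i,pts,100)[:,:2]; vx,vy,x,y=cv2.fitLine(p.astype(np.float32),cv2.DIST_HUBER,0,.01,.01)[:,0]
    print(nm,np.mean(pts,0),np.arctan2(vy,vx)%np.pi,(x,y))
for n,lo,hi,a in(("screen",(95,80,30),(115,255,255),300),("green",(55,100,40),(80,255,255),100),("yellow",(18,150,60),(30,255,255),300)):
    for c in blobs(im,lo,hi,a)[:2]: print(n,cv2.boundingRect(c),rect(c,i,88))
```

```text
L [251.96246409 109.        ] 1.801008 (np.float32(576.1507), np.float32(50.07188))Traceback (most recent call last):
  File "<stdin>", line 8, in <module>
IndexError: index 0 is out of bounds for axis 0 with size 0
```

Run:
```python
from h import *
i=np.load("pics/w3.npy",allow_pickle=True).item();im=cv2.imread("pics/w3.png")[:,:,::-1].copy()
g=cv2.cvtColor(im,cv2.COLOR_RGB2GRAY).astype(float)
for nm,lo,hi,th in(("L",244,257,70),("R",257,272,70)):
    pts=[]
    for r in range(92,127):
        row=g[r,lo:hi]; k=np.where((row[:-1]-th)*(row[1:]-th)<0)[0]
        if len(k)==0: continue
        k=k[-1] if nm=="L" else k[0]
        pts.append((lo+k+(th-row[k])/(row[k+1]-row[k]),r))
    p=plane(i,pts,100)[:,:2]; vx,vy,x,y=cv2.fitLine(p.astype(np.float32),cv2.DIST_HUBER,0,.01,.01)[:,0]
    print(nm,len(pts),np.mean(pts,0),np.arctan2(vy,vx)%np.pi,(x,y))
for n,lo,hi,a in(("screen",(95,80,30),(115,255,255),300),("green",(55,100,40),(80,255,255),100),("yellow",(18,150,60),(30,255,255),300)):
    for c in blobs(im,lo,hi,a)[:2]: print(n,cv2.boundingRect(c),rect(c,i,88))
```

```text
L 33 [251.96005189 108.78787879] 1.8047141 (np.float32(576.5853), np.float32(48.44531))
R 34 [261.74824399 108.70588235] 1.7984937 (np.float32(585.8593), np.float32(49.60981))
screen (288, 159, 42, 48) (array([650.1, -14.3], dtype=float32), array([43.2, 51.9], dtype=float32), 1.798)
green (195, 161, 18, 44) (array([539.6, -36.2], dtype=float32), array([15.4, 48.1], dtype=float32), 1.795)
yellow (107, 304, 288, 11) (array([ 619.9, -184.2], dtype=float32), array([ 14.7, 357.1], dtype=float32), 0.201)
yellow (177, 0, 26, 57) (array([506.1, 108.1], dtype=float32), array([19.7, 46.3], dtype=float32), 1.799)
```

```bash
python3 -m creep '-0.005 0.025 0 0 0 0.01 0;-0.005 0.025 0 0 0 0.01 0;-0.005 0.025 0 0 0 0.01 0;0 0 -0.02 0 0 0 0;0 0 -0.018 0 0 0 0;0 0 0 0 0 0 0;0 0 0 0 0 0 0'
python3 - <<'E'
from h import *
i,im=wrist("w4")
o=readout.get_obs();print(o["tool_pos"],o["tcp_rot"],o["contact_force"])
cv2.imwrite("pics/w4c.png",cv2.resize(im[140:240,206:306,::-1],None,fx=6,fy=6,interpolation=cv2.INTER_NEAREST))
E
```

```text
time: 9.52
tool_pos: [580.9, 50.3, 248.8]
tcp_rot: [-3.14, -0.0, 1.799]
contact_force: [0.9, 0.2, -0.6]
grip_width: 16.1
finger_force: 30.0
[581.54337333  50.28089101 249.81847194] [3.14132482e+00 1.45113301e-04 1.79918020e+00] [ 0.27724781 -0.61884483 -0.64323042]
```

View pics/w4c.png

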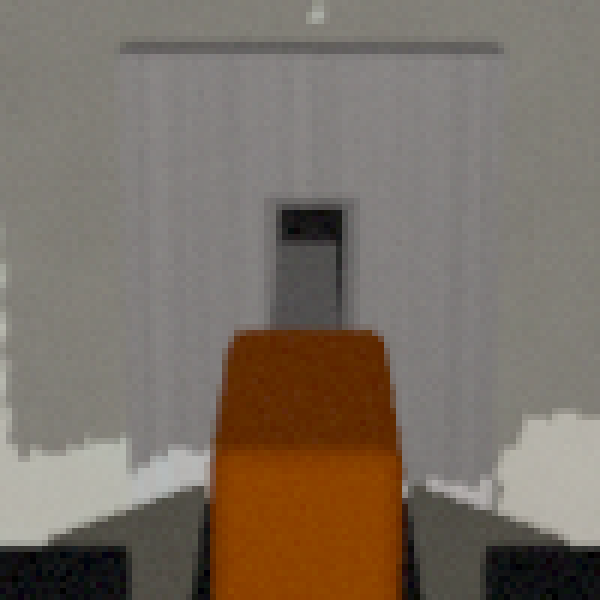

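The view from close by shows the slot's near end at crop (311,205) and the collar spanning 120–502. The blade's lower end is at about (306,240), slightly left of the slot. I'll compute the exact offset.

Run:
```python
from h import *
i=np.load("pics/w4.npy",allow_pickle=True).item();im=cv2.imread("pics/w4.png")[:,:,::-1].copy()
o=readout.get_obs();tp=o["tool_pos"];R=Ro.from_euler("xyz",o["tcp_rot"])
G=cv2.cvtColor(im,cv2.COLOR_RGB2GRAY)
for r in(174,176,178,181,184,187,190):print(r,G[r,247:270])
print(G[166:196,256])
f=lambda p,z:R.inv().apply(plane(i,[p],z)[0]-tp).round(2)
print("collar L,R",f((206+120/6-.5,160),100),f((206+502/6-.5,160),100))
print("slot near end",f((257,173),100),"blade end",f((256.5,179.7),tp[2]-130.2))
```

```text
174 [129 130 125 112 111  90  77  77  73  80  78  74  74  74  74  78  97 101
 114 129 129 128 129]
176 [131 130 125 116 111  67  26  28  20  17  23  21  21  22  21  22  83 104
 116 126 130 128 129]
178 [131 128 126 114 109  70  33   9   7  22  26  31  22  19  14  25  80 104
 117 127 129 130 129]
181 [128 131 126 113 107  83  79  81  79  76  81  80  79  79  81  44  85 105
 115 127 129 127 131]
184 [131 131 125 116 110  79  76  79  78  80  77  76  79  78  78  40  86 106
 115 128 126 126 126]
187 [127 129 125 110 103  81  80  80  76  81  82  82  81  82  77  48  90 107
 118 124 126 127 125]
190 [129 129 125 115  97  85  80  81  79  79  80  80  79  82  83  62  92 105
 117 126 128 128 127]
[131 133 134 131 132 134 126 105  80  20  17  26  22  31  59  76  78  80
  80  79  81  81  82  81  79  80  78  79  76  57]
collar L,R [ 33.86 -27.85 149.81] [ 33.92  27.51 149.82]
slot near end [ 22.34  -0.44 149.82] blade end [ 21.1  -0.8 130.2]
```

```bash
python3 -m creep '0.0009 -0.0011 0 0 0 0 0;0 0 -0.008 0 0 0 0;0 0 -0.006 0 0 0 0;0 0 0 0 0 0 0;0 0 0 0 0 0 0'
python3 - <<'E'
from h import *
i,im=wrist("w5")
P=np.mean([readout.get_obs()["tool_pos"]],0);print(P)
G=cv2.cvtColor(im,cv2.COLOR_RGB2GRAY)
for r in range(176,196,2):print(r,G[r,245:272])
print(G[170:200,256])
cv2.imwrite("pics/w5c.png",cv2.resize(im[150:220,216:296,::-1],None,fx=8,fy=8,interpolation=cv2.INTER_NEAREST))
E
```

```text
time: 9.98
tool_pos: [582.0, 50.1, 234.7]
tcp_rot: [-3.141, -0.0, 1.801]
contact_force: [-0.3, 0.0, -0.2]
grip_width: 15.7
finger_force: 30.0
[582.1749252   50.13263579 235.07666605]
176 [130 130 126 111 112 108 104 102 104 105 105 104 103 102  99  99 100 107
 108 117 131 132 130 130 131 130 130]
178 [135 130 128 116 111  75  34  18  18  21  17  20  20   9  23  19  19  93
 107 118 129 131 127 128 132 130 131]
180 [132 133 127 113 111  73  33  43  60  60  60  61  58  60  59  66  60 101
 109 115 128 130 130 131 131 131 129]
182 [134 132 127 115 110  73  32  74  82  79  82  79  78  79  79  78  81 102
 108 115 128 129 129 129 130 130 128]
184 [131 130 128 112 113  76  31  74  85  83  80  81  79  80  79  82  81 102
 109 117 129 129 129 130 131 131 129]
186 [131 130 128 112 111  78  42  78  79  80  86  82  79  81  81  79  80  99
 107 116 128 131 130 130 129 129 129]
188 [129 131 126 113 112  76  35  76  81  81  84  81  79  82  80  80  79  90
 105 120 129 128 127 130 130 130 129]
190 [130 130 128 114 112  79  51  75  86  80  80  81  81  82  78  81  79  92
 106 122 129 130 126 128 127 126 128]
192 [130 130 129 115 112  76  64  81  80  83  83  81  84  79  83  80  80  82
 104 119 127 132 129 132 130 129 127]
194 [123 120 115 105  99  71  62  76  77  73  77  78  76  75  76  77  80  78
  96 108 118 114 114 124 126 130 127]
[128 128 129 130 130 120 104  76  20  36  61  81  79  82  81  78  82  80
  81  80  81  84  81  81  78  61  52  55  53  53]
```

View pics/w5c.png

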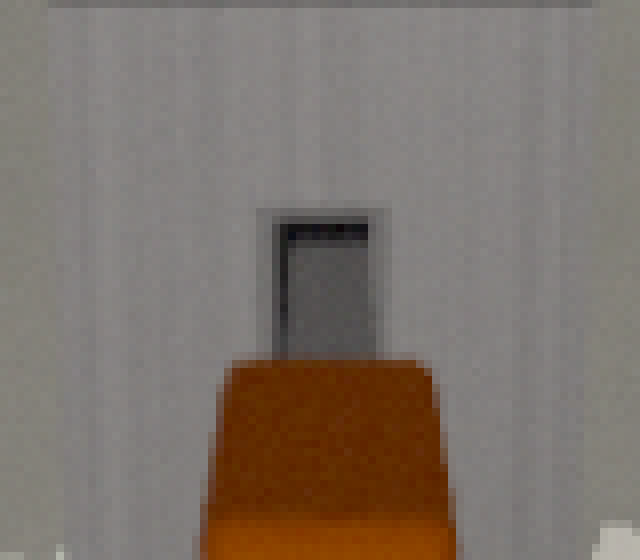

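The blade's lower end is now inside the bevel outline. It sits about 0.4 mm too far right (dark gap at column 283 of the crop) and slightly near the upper end. After a small trim I'll lower it slowly and watch the force.

```bash
python3 -m creep '-0.0003 -0.0008 0 0 0 0 0;0 0 -0.004 0 0 0 0;0 0 -0.002 0 0 0 0;0 0 -0.002 0 0 0 0;0 0 0 0 0 0 0'; python3 -m creep '0 0 -0.002 0 0 0 0;0 0 -0.002 0 0 0 0;0 0 0 0 0 0 0'
python3 - <<'E'
from h import *
i,im=wrist("w6")
print(readout.get_obs()["moment"])
G=cv2.cvtColor(im,cv2.COLOR_RGB2GRAY)
for r in range(178,194,3):print(r,G[r,245:272])
print(G[170:200,256])
E
```

```text
time: 10.45
tool_pos: [581.7, 49.4, 226.7]
tcp_rot: [-3.141, -0.0, 1.801]
contact_force: [0.2, -0.2, -0.8]
grip_width: 15.5
finger_force: 30.0
time: 10.7
tool_pos: [581.8, 49.4, 222.8]
tcp_rot: [-3.141, -0.0, 1.801]
contact_force: [0.5, 0.3, -1.1]
grip_width: 15.9
finger_force: 30.0
[-0.06379387  0.02534682 -0.02258164]
178 [133 135 127 122 122 120 118 115 120 121 121 118 116 116 115 117 115 118
 115 120 130 133 131 129 133 133 131]
181 [132 133 124 115 111  71  34  64  82  82  81  81  83  82  80  80  81  67
 104 111 126 132 130 129 132 132 132]
184 [132 131 125 115 111  71  37  76  82  80  79  85  83  83  82  81  81  82
 107 111 124 132 131 129 131 133 133]
187 [135 133 126 113 114  70  41  78  77  83  84  83  83  81  80  82  82  90
 107 110 125 131 130 131 136 130 130]
190 [131 131 127 115 113  73  51  78  82  83  79  81  82  80  80  82  83  90
 107 114 127 131 131 130 133 131 131]
193 [131 130 128 113 112  74  63  77  83  83  84  84  81  83  78  85  84  86
 107 109 127 129 130 129 131 130 128]
[132 130 132 130 131 132 130 128 118 103  77  81  80  83  85  81  83  83
  82  82  81  82  79  84  76  62  52  56  51  52]
```

```bash
python3 -m creep '-0.0004 -0.0001 -0.001 0 0 0 0;0 0 -0.004 0 0 0 0;0 0 -0.004 0 0 0 0;0 0 -0.002 0 0 0 0;0 0 0 0 0 0 0'; python3 -m creep '0 0 -0.004 0 0 0 0;0 0 -0.004 0 0 0 0;0 0 -0.004 0 0 0 0;0 0 -0.004 0 0 0 0;0 0 -0.004 0 0 0 0;0 0 0 0 0 0 0;0 0 0 0 0 0 0'
python3 - <<'E'
from h import *
i,im=wrist("w7")
G=cv2.cvtColor(im,cv2.COLOR_RGB2GRAY)
for r in range(178,198,3):print(r,G[r,245:272])
E
```

```text
time: 11.17
tool_pos: [581.2, 49.3, 211.4]
tcp_rot: [-3.14, -0.0, 1.801]
contact_force: [-0.6, -0.8, -0.5]
grip_width: 15.9
finger_force: 30.0
time: 11.75
tool_pos: [581.5, 49.3, 191.9]
tcp_rot: [-3.141, -0.0, 1.801]
contact_force: [0.3, -0.4, -1.6]
grip_width: 15.6
finger_force: 30.0
178 [135 135 139 136 137 135 133 132 138 136 138 135 134 132 133 133 131 133
 135 139 138 137 136 139 138 136 137]
181 [137 136 138 134 136 134 132 130 136 141 139 136 131 129 132 132 134 132
 136 137 137 138 139 138 139 136 135]
184 [135 136 135 137 136 131 133 135 136 138 139 134 131 130 132 135 134 135
 135 137 134 136 135 138 138 135 134]
187 [136 135 133 136 134 132 132 132 135 140 139 133 132 129 131 132 131 133
 135 135 136 135 136 136 137 134 135]
190 [137 126 120 118 113 102 103 105 104 105 108 111 107 104 104 103 105  99
  95 110 116 113 130 139 137 134 134]
193 [135 132 118 117 107  47  57  84  86  89  85  82  86  87  86  87  85  69
  52 107 113 112 134 133 135 134 136]
196 [ 67  54  54  57  55  60  59  58  57  57  58  55  57  59  55  59  57  59
  57  56  58  62  57  54  84 128 134]
```

```bash
python3 -m creep '0 0 -0.004 0 0 0 0;0 0 -0.004 0 0 0 0;0 0 -0.0017 0 0 0 0;0 0 0 0 0 0 0;0 0 0 0 0 0 0;0 0 0 0 0 0 0;0 0 0 0 0 0 0'
python3 - <<'E'
from h import *
i,im=wrist("w8"); S=viewer.capture("scene")
a=cv2.resize(im[150:270,186:326,::-1],(400,343),interpolation=cv2.INTER_NEAREST);b=cv2.resize(S[140:220,230:323,::-1],(399,343),interpolation=cv2.INTER_NEAREST)
cv2.imwrite("pics/w8c.png",np.hstack([a,b]))
o=readout.get_obs();print(o["contact_force"],o["moment"],o["tool_pos"])
E
```

```text
time: 12.38
tool_pos: [581.7, 49.3, 182.7]
tcp_rot: [3.141, 0.0, 1.801]
contact_force: [-0.1, 0.3, -0.5]
grip_width: 15.9
finger_force: 30.0
[ 0.97723039 -0.83117011 -0.12399103] [-0.08879177  0.03231252 -0.05729868] [581.63185247  49.28482472 182.67689791]
```

View pics/w8c.png

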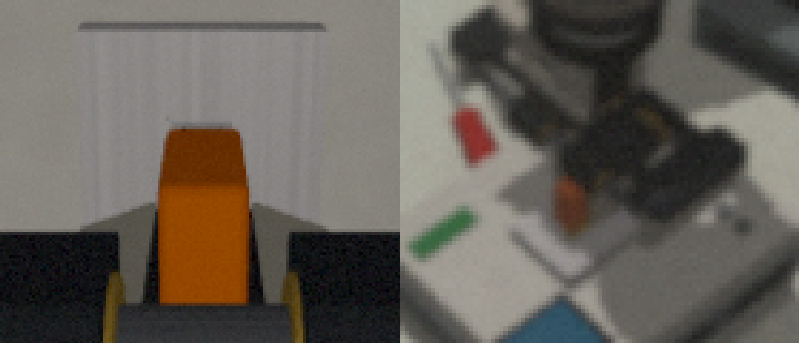

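In the wrist crop the handle is centred over the slot at (205,130), with the collar visible around it. In the scene crop the handle at (570,200) stands clear, with a yellowish strip right at the mouth (570,232). Forces are about zero, so I'm handing in.

```bash
python3 -c "
from plant import order
print(order.close_job())"
```

```text
the job is handed in; nothing more can be done
None
```

I handed the job in at about 12 s with the lamp switched on first and the plate held upright in the reader's slot. Contact force is near zero, and the bottle, beaker and screwdriver were not touched. The yellow band's height is set from the measured tool height and the plate's dimensions, and the final pictures were too coarse to confirm it to better than a few millimetres.

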